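# Hang the spice caddy on its slotted rack and press it home

### The job

Take the spice caddy by its wooden grip, hook its four claws into the top two rows of slots in the rack's two uprights, then press down on its top rail until the sprung catch snaps over the rail and the caddy sits fully home. Feel your way in rather than force it: never bear on the caddy with more than about 3 kg. Leave the mug, the two spice jars and the salt mill standing where they are.

Things in the scene. Friction and masses are not known exactly. Their poses are not given: they have to be found in the camera images.
- rack: Countertop rack, fixed; this pose is that of its oak foot, 180 (x) x 200 (y) x 16 mm, origin under its centre on the worktop, z up. Two dark slotted steel uprights at y = +-60 mm, 28 mm wide, front face (to -x, to the robot) in the plane x = 50 mm, stand clamped in sockets at a height setting that is not reported: all heights given for uprights, slots and catch may be up to 6.5 mm more or less.
- slots (a point): Point of the rack at (50, 0, 145) mm: on the uprights' front plane, midway between them; axes as the rack's. Each upright has three slots 9 mm wide, 41 mm high, in a wall 4 mm thick, hollow behind; lower edges nominally 0, 50 and 100 mm below this point (all shifted by the unknown setting, within 6.5 mm up or down: feel for them). Uprights end 86 mm above it.
- catch (a joint): Sprung steel catch between the uprights' heads, rad: 0 = sprung forward (at rest, and when locked over the rail), up to 0.45 = pushed back. Its 28 mm wide nose sticks out 7 mm from the uprights' face: flat underside nominally 182.5 mm above the worktop, over it a slope back up to 203 mm. A rail pressed down past it (some 6 to 13 N) moves it to about 0.12, then it snaps forward.
- caddy: Loose white steel spice caddy, 0.17 to 0.3 kg, standing empty on the wooden board. Origin: centre of the tray's underside, z up, claws to +x. Tray x -45..46, y +-75, 36 mm high. Two strips 20 mm wide at y = +-60 stand at the back, back face in the plane x = 50 mm. Home: origin at x = 0 (2 mm play), y = 0, z = 49 (+-6.5, the setting) mm of the rack, leaning forward 0.03.
- claws (a point): On the caddy at (50, 0, 95) mm: back plane, level with the undersides of the upper claws' necks. Claws at y = +-60, 5 mm thick in y; a second pair 50 mm lower. Neck 7 mm high and 6 mm long, then a tip (6 to 11 mm behind this plane) that reaches 25 mm below the neck. Tips pass the slots when the necks are 26 to 33 mm above the slots' lower edges, with 2 mm play to each side.
- grip (a point): Middle of the caddy's wooden grip, a bar 60 mm long (caddy x), 13 mm thick (y) and 26 mm high, at (-15, 0, 93) mm of the caddy; axes as the caddy's. Free space for fingers beside and below it down to the tray's rim at z = 36 mm.
- press_rail (a point): Spot to press: middle of the top of the caddy's top rail (x 20..50, y +-72, 4 mm thick), at (33, 0, 130) mm of the caddy. Home, it is 180 mm (+-6.5, the setting) above the worktop. Coming down in the slots, the rail meets the catch's slope about 17 mm above home; the tips are then behind the wall and the caddy hangs by itself when let go, but its weight does not lock it.
- mug: White mug, 90 mm across, 96 mm high, standing left of the rack; origin at the centre of its underside.
- jar_a: Spice jar, 41 mm across, 105 mm high, on the board behind the caddy; origin under its centre.
- jar_b: The other spice jar, same size.
- mill: Salt mill with black head, 61 mm across, 161 mm high, on the board; origin under its centre.

How it is judged (in metres and radians):
On the way, in this order (a step that is already met when the one before it is completed fails the run):
1. all four claws are through the top two rows of slots: the caddy's back is within 5 mm of the uprights' face, centred within 5 mm, upright (x of caddy in the frame of rack between -0.005 and 0.005 m and y of caddy in the frame of rack between -0.005 and 0.005 m and angle between caddy's own z axis and vertical below 0.08 rad and z of caddy in the frame of rack between 0.041 and 0.095 m), for 0.1 s.
2. the caddy is pressed fully home and the catch has snapped over its rail (x of caddy in the frame of rack between -0.005 and 0.005 m and y of caddy in the frame of rack between -0.005 and 0.005 m and angle between caddy's own z axis and vertical below 0.08 rad and z of caddy in the frame of rack between 0.04 and 0.0572 m and value of joint catch below 0.02 rad), for 0.2 s.
At the end, for the whole second after the job is handed in: The caddy hangs in the top two rows of slots, close against the uprights (x and y within 5 mm of home), upright within 0.08 rad, origin between 40 and 57.2 mm above the worktop, with the catch sprung fully forward over its rail (below 0.02 rad), at rest (all of step 2 and linear speed of caddy below 0.02 m/s); the robot touches nothing.
It fails at once if caddy and rack press on each other with more than 34 N, all their contacts added (at home that is a push of nearly 3 kg from above) (contact force between caddy and rack above 34 N).
It fails at once if the mug is shifted by more than 20 mm or tipped (distance of mug from where it was at the start of the episode above 0.02 m or angle between mug's own z axis and vertical above 0.3 rad).
It fails at once if a spice jar is shifted by more than 20 mm or tipped (distance of jar_a from where it was at the start of the episode above 0.02 m or angle between jar_a's own z axis and vertical above 0.3 rad).
It fails at once if a spice jar is shifted by more than 20 mm or tipped (distance of jar_b from where it was at the start of the episode above 0.02 m or angle between jar_b's own z axis and vertical above 0.3 rad).
It fails at once if the mill is shifted by more than 20 mm or tipped (distance of mill from where it was at the start of the episode above 0.02 m or angle between mill's own z axis and vertical above 0.3 rad).
It also fails if it takes over 61 s, if anything falls off the work surface, if the arm or the gripper's body presses on something with over 40 N, if the wrist force passes 120 N, or if a joint passes its speed limit or range.

### The arm

A 6-joint arm with a two-finger parallel gripper is mounted at the origin on a cart in front of the work surface, level with it; the furniture and walls round the work are solid. World frame = base frame: x ahead of the robot, y to its left, z up, the work surface at z = 0. Lengths are in mm, angles in rad, forces in N, time in s.
With the tool pointing down it reaches from about 250 to 775 mm from the base axis. Payload 4 kg.
Tool frame: the origin (TCP) lies at the very end of the fingers, on their centre line; the grasp point (between the pads) lies env.hold_point_z behind it (env.hold_point_z is the distance from the TCP to the grasp point, in mm); z points along the fingers, y is the line along which they close (so a half turn about z gives the same grasp; the last joint's range is limited). The gripper opens to 94 mm and grips with 3 to 60 N. Pads are 16 mm wide; open, the fingers measure 119 mm over their backs; the gripper's body (75 mm by 177 mm) begins 78 mm behind the grasp point.
Start: joints at [-1.413, 0.087, 1.371, -0, 1.684, -0.103], TCP at [141.816, -531.421, 205.506] pointing down, gripper open.
Joint ranges: [-3.1, 3.1], [-0.76, 2.03], [0.27, 2.55], [-1.08, 4.22], [0.17, 2.65], [-2.57, 2.57]. Speed limits (rad/s): [2.79, 2.79, 3.14, 3.14, 3.14, 3.14].

### API

Orientations are given as a 3x3 rotation matrix whose columns are the frame's x, y, z axes.
In Python, from rig import env gives the robot as it stands.
- The arm moves only by the shell command python3 drive.py 'ROWS' [OPENING]. ROWS is a JSON list of rows, 1 to 10 of them, each an object with the fields x, y, z (the shift in units of 20 mm), rz (a turn about the tool's z in rad); a field left out counts as zero; each row is the pose to reach, as a shift and turn from the pose commanded when the command began, along the tool's axes at that moment; what a row does not reach only later rows make up. A row lasts 1/12 s, in which the tool goes at most 41.7 mm and 0.125 rad, less where a joint would pass 70% of its speed; a pose out of reach is approached as far as the arm can. OPENING is the finger opening in mm, set as the command begins (- or left out keeps the last). The fingers move at their own pace and stop on an object; the grip force is fixed at half the most. Time passes only in rows, so rows that do not move let the fingers close. It prints the time, the measured TCP pose, the force, the opening and the grip force at its end. Input that does not fit is refused with a message, and nothing moves.
- env.read_state(): the state, without advancing time (a new reading comes with each control period).
- env.capture(name): name is "side" or "top"; returns the picture (420x560x3 uint8, red, green, blue); there is no depth.
- env.calibration(name): a dict with "intrinsics" (3x3 intrinsics, pixels), "dist_coeffs" ([k1, k2, p1, p2, k3] as OpenCV has them; the pictures are not rectified), "R" (3x3) and "t" (3): a world point X has camera coordinates R X + t. Camera axes: x right, y down, z forward; pixel columns grow to the right and rows downward; lengths in mm; the calibration is good to about 2 mm. A picture is of the moment at which its call begins. calibration takes no time and is no camera call.
- env.close_job(): hands the job in; it is judged then, once.
The state is a dict: "time": time; "qpos": joint angles; "dq": joint speeds; "tau": joint torques, N m; "position": TCP position; "tool_rot": TCP orientation; "ft_force": force on the tool from outside, world axes, zero at the start; "ft_torque": the same for the moment, N m; "opening": finger opening in mm; "gripper_force": force on a finger pad.
Only numpy, scipy, OpenCV 4.12 (cv2) and the standard library are available. Lean on these libraries where they do the work, as an engineer would, in place of code of your own. Each camera call takes 0.05 s, during which the arm holds its last target. There are 200 camera calls.

## Working session

There is one attempt and no reset: what is moved stays moved. The work goes in short steps, Python scripts to look and compute and a shell command to move; the robot and the scene stay as the last step left them, time stands still between calls to the robot, and variables do not carry over. Pictures are saved under pics/ and viewed, at most 10 in all, crops included, and the job is handed in when it is done.

```bash
ls; mkdir -p pics; python3 - <<'E'
from rig import env
import cv2
for n in("side","top"):
    cv2.imwrite(f"pics/{n}0.png",env.capture(n)[:,:,::-1])
    c=env.calibration(n);print(n,c)
s=env.read_state();print(s["position"],s["tool_rot"],s["ft_force"],env.hold_point_z,s["time"])
E
```

```text
drive.py
pics
rig.py
side {'intrinsics': array([[436.48355775,   0.        , 276.68242593],
       [  0.        , 436.48355775, 207.21632628],
       [  0.        ,   0.        ,   1.        ]]), 'dist_coeffs': array([0.01616339, 0.        , 0.        , 0.        , 0.        ]), 'R': array([[ 0.99896179,  0.04454169,  0.00955979],
       [ 0.03726228, -0.67817705, -0.73395328],
       [-0.02620828,  0.7335475 , -0.67913268]]), 't': array([-589.43975745,   60.34602286, 1335.14841315])}
top {'intrinsics': array([[515.82559992,   0.        , 278.99406836],
       [  0.        , 515.82559992, 212.3692721 ],
       [  0.        ,   0.        ,   1.        ]]), 'dist_coeffs': array([-0.13426701,  0.        ,  0.        ,  0.        ,  0.        ]), 'R': array([[ 2.26838476e-02, -9.99730920e-01,  4.85079906e-03],
       [-9.74870075e-01, -2.31948050e-02, -2.21563396e-01],
       [ 2.21616291e-01,  2.97011460e-04, -9.75133904e-01]]), 't': array([ -40.62696004,  621.742223  , 1536.41805471])}
[ 141.73216556 -530.93011488  204.42097874] [[ 9.66184451e-01  2.57851715e-01 -3.15988094e-04]
 [ 2.57851833e-01 -9.66182506e-01  1.94862412e-03]
 [ 1.97153901e-04 -1.96420843e-03 -9.99998052e-01]] [0.08820367 0.10957328 0.50242004] 18.8 0.1
```
View pics/side0.png

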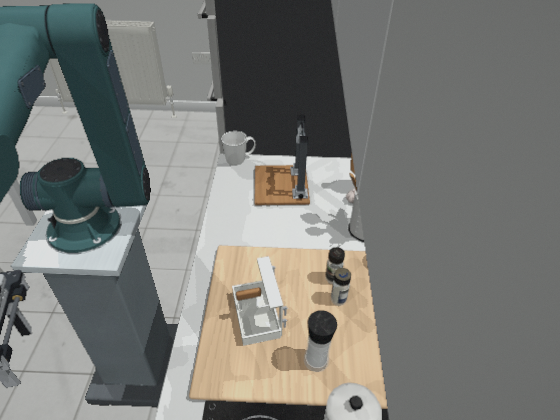

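View pics/top0.png

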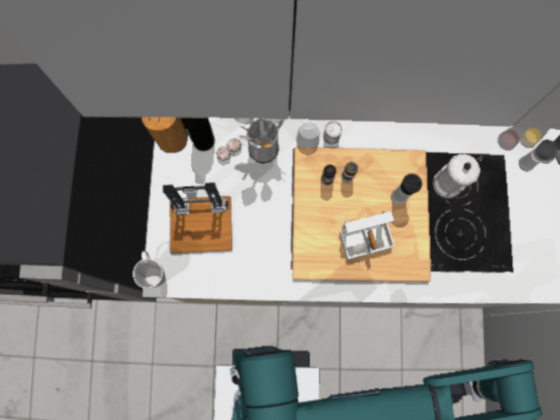

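The side view shows the caddy around (260,300) with its grip at (248,294), and the rack foot around (282,185). The mug is at (235,148), the jars at (336,265) and (342,287), and the mill at (320,340). In the top view the caddy is around (367,238), the rack foot (200,222) and the mug (149,272). Next I'll zoom in.

```bash
python3 - <<'E'
import cv2,numpy as np
t=cv2.imread("pics/top0.png");s=cv2.imread("pics/side0.png")
def z(i,x,y):return cv2.resize(i[y:y+75,x:x+100],(400,300),interpolation=cv2.INTER_CUBIC)
cv2.imwrite("pics/z0.png",np.vstack([np.hstack([z(t,325,195),z(t,150,180)]),np.hstack([z(s,215,252),z(s,235,130)])]))
E
```

View pics/z0.png

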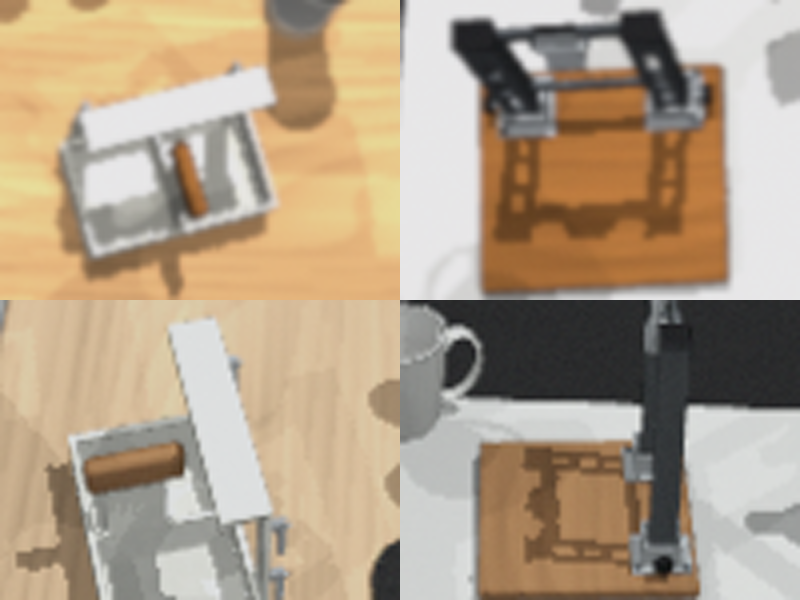

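The zoom gives corners as crop pixel /4 plus offset. The rail's +y end is at top (78,112)/(92,148) and side (215,318)/(168,325). The rack foot's outline is clear except behind the sockets. Next I'll triangulate.

```bash
cat > h.py <<'E'
import cv2,numpy as np
from rig import env
C={n:env.calibration(n) for n in("side","top")}
def ray(n,p):
    c=C[n];u=cv2.undistortPoints(np.array(p,float).reshape(-1,1,2),c["intrinsics"],c["dist_coeffs"]).reshape(-1,2)
    d=np.c_[u,np.ones(len(u))]@c["R"];return -c["R"].T@c["t"],d
def plane(n,p,z):
    o,d=ray(n,p);return o+d*((z-o[2])/d[:,2])[:,None]
def tri(pt,ps):
    a=ray("top",pt);b=ray("side",ps);out=[]
    for da,db in zip(a[1],b[1]):
        k=np.linalg.lstsq(np.c_[da,-db],b[0]-a[0],rcond=None)[0]
        A=a[0]+k[0]*da;B=b[0]+k[1]*db;out.append(np.r_[(A+B)/2,np.linalg.norm(A-B)])
    return np.array(out)
def proj(n,X):
    c=C[n];return cv2.projectPoints(np.array(X,float).reshape(-1,1,3),cv2.Rodrigues(c["R"])[0],c["t"],c["intrinsics"],c["dist_coeffs"])[0].reshape(-1,2)
def crop(p,x,y):return (np.array(p,float)+.5)/4-.5+[x,y]
E
python3 - <<'E'
from h import *
np.set_printoptions(precision=1,suppress=True)
T=crop([(78,112),(92,148),(268,68),(275,103)],325,195)
S=crop([(215,318-300),(168,25),(270,213),(222,223)],215,252)
R=tri(T,S);print(R,R.mean(0))
d=R[0]+R[1]-R[2]-R[3];print("caddy yaw",np.arctan2(-d[0],d[1]),np.hypot(d[0],d[1])/2)
for n,roi,inv in(("top",(165,190,70,70),0),("side",(250,160,65,50),0)):
    i=env.capture(n);x,y,w,h=roi
    hsv=cv2.cvtColor(i,cv2.COLOR_RGB2HSV)[y:y+h,x:x+w]
    m=cv2.inRange(hsv,(3,90,40),(20,255,255))
    cs=cv2.findContours(m,cv2.RETR_EXTERNAL,cv2.CHAIN_APPROX_NONE)[0]
    p=np.vstack([c for c in cs if cv2.contourArea(c)>15]).reshape(-1,2)+[x,y]
    W=plane(n,p,16)[:,:2]
    r=cv2.minAreaRect(W.astype(np.float32));print(n,r,cv2.boxPoints(r).tolist())
P=crop([(82,290),(327,282),(322,65)],150,180);print(plane("top",P,16))
P=crop([(80,443-300),(78,295),(296,290)],235,130);print(plane("side",P,16))
E
```

```text
[[ 577.8 -218.6  152.1    0.8]
 [ 550.3 -228.4  155.5    0.6]
 [ 614.8 -359.7  156.1    3.4]
 [ 589.  -365.1  152.7    3.3]] [ 583.  -292.9  154.1    2. ]
caddy yaw 0.2660620950349329 144.0016458542048
top ((590.497314453125, 225.82708740234375), (177.33749389648438, 195.59019470214844), 4.461637020111084) [[494.4896545410156, 316.42816162109375], [509.7048645019531, 121.43065643310547], [686.5050048828125, 135.22601318359375], [671.289794921875, 330.2235107421875]]
side ((594.4152221679688, 219.9391632080078), (175.69158935546875, 200.8422088623047), 4.223721981048584) [[499.4118957519531, 313.6175842285156], [514.2041015625, 113.32085418701172], [689.4185791015625, 126.2607421875], [674.6263427734375, 326.5574645996094]]
[[496.7 317.4  16. ]
 [508.4 122.1  16. ]
 [685.9 133.7  16. ]]
[[497.7 317.2  16. ]
 [512.4 118.   16. ]
 [686.8 133.6  16. ]]
```

Units first: shifts go in units of 20 mm. So 380 mm is 19, 340 mm is 17.

```bash
python3 drive.py '[{"x": 1, "y": -0.25}, {"x": 3, "y": -0.8}, {"x": 5, "y": -1.3}, {"x": 7, "y": -1.8}, {"x": 9, "y": -2.35}, {"x": 11, "y": -2.85}, {"x": 13, "y": -3.4}, {"x": 15, "y": -3.9}, {"x": 17, "y": -4.45}, {"x": 19, "y": -4.95}]' 94
python3 drive.py '[{"x": 1.8, "y": -0.45}, {"x": 2.75, "y": -0.75}, {"x": 3.25, "y": -0.85}, {"x": 3.25, "y": -0.85}, {"x": 3.25, "y": -0.85}]'
python3 - <<'E'
from h import *
s=env.read_state();print(s["position"],s["tool_rot"],s["ft_force"])
i=cv2.cvtColor(env.capture("side"),cv2.COLOR_RGB2BGR);t=cv2.cvtColor(env.capture("top"),cv2.COLOR_RGB2BGR)
cv2.imwrite("pics/a.png",np.hstack([cv2.resize(k[y:y+120,x:x+100],(400,480),interpolation=3) for k,x,y in((i,205,230),(t,320,180))]))
E
```

```text
time: 1.03
position: [484.9, -336.2, 205.4]
tool_rot: [[0.966, 0.258, -0.0], [0.258, -0.966, -0.0], [-0.0, -0.0, -1.0]]
ft_force: [1.0, -1.2, 0.7]
opening: 94.0
gripper_force: 0.0
time: 1.45
position: [541.3, -305.0, 205.1]
tool_rot: [[0.966, 0.258, -0.001], [0.258, -0.966, -0.0], [-0.001, -0.0, -1.0]]
ft_force: [-0.8, 0.0, 0.2]
opening: 94.0
gripper_force: 0.0
[ 541.32241264 -304.97869543  205.11579514] [[ 9.66178417e-01  2.57871291e-01 -1.28947919e-03]
 [ 2.57871106e-01 -9.66179277e-01 -3.10780301e-04]
 [-1.32600939e-03 -3.22502044e-05 -9.99999120e-01]] [-0.84778597  0.04704434  0.2351279 ]
```

View pics/a.png

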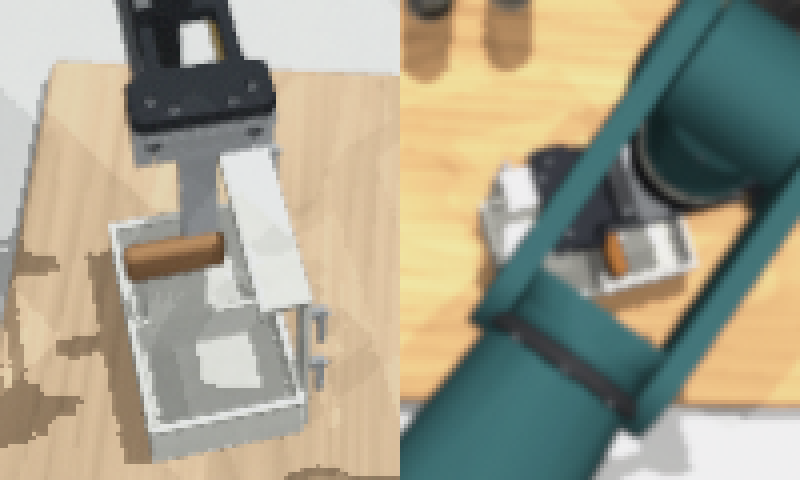

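The side crop shows the near finger over the grip at about (200,250), clear of the rail. The gripper body is above it, so I'll descend.

```bash
python3 drive.py '[{"z": 1.5, "rz": 0.005}, {"z": 3.25, "rz": 0.005}, {"z": 4.75, "rz": 0.005}, {"z": 5.35, "rz": 0.005}, {"z": 5.35, "rz": 0.005}]'
python3 drive.py '[{}, {}, {}, {}, {}, {}]' 0
python3 drive.py '[{}, {}, {}, {}]'
```

```text
time: 1.97
position: [538.5, -304.2, 94.3]
tool_rot: [[0.968, 0.251, -0.007], [0.251, -0.968, 0.004], [-0.006, -0.006, -1.0]]
ft_force: [-0.0, -0.3, -1.0]
opening: 93.8
gripper_force: 0.0
time: 2.47
position: [542.3, -304.8, 99.6]
tool_rot: [[0.967, 0.253, 0.001], [0.253, -0.967, -0.001], [0.001, 0.001, -1.0]]
ft_force: [0.2, -1.3, -0.5]
opening: 57.3
gripper_force: 0.0
time: 2.8
position: [541.8, -304.5, 98.4]
tool_rot: [[0.967, 0.253, -0.0], [0.253, -0.967, 0.0], [-0.0, -0.0, -1.0]]
ft_force: [0.0, 0.4, -0.1]
opening: 30.7
gripper_force: 0.0
```

Converted, -120 mm is -6, -110 mm is -5.5.

```bash
python3 drive.py '[{}, {}, {}, {}, {}]'; python3 drive.py '[{"z": -0.5}, {"z": -2}, {"z": -4}, {"z": -5.5}, {"z": -6}, {"z": -6}, {"z": -6}]'
python3 - <<'E'
from h import *
i=cv2.cvtColor(env.capture("side"),cv2.COLOR_RGB2BGR)
cv2.imwrite("pics/b.png",cv2.resize(i[170:320,180:330],(600,600),interpolation=3))
E
```

```text
time: 3.22
position: [541.8, -304.3, 98.4]
tool_rot: [[0.967, 0.253, -0.0], [0.253, -0.967, 0.001], [-0.0, -0.001, -1.0]]
ft_force: [-0.2, 1.0, -0.2]
opening: 13.1
gripper_force: 29.9
time: 3.8
position: [541.6, -304.6, 217.5]
tool_rot: [[0.967, 0.253, -0.001], [0.253, -0.967, 0.0], [-0.001, -0.001, -1.0]]
ft_force: [-0.0, 0.1, -2.0]
opening: 12.6
gripper_force: 29.9
```

View pics/b.png

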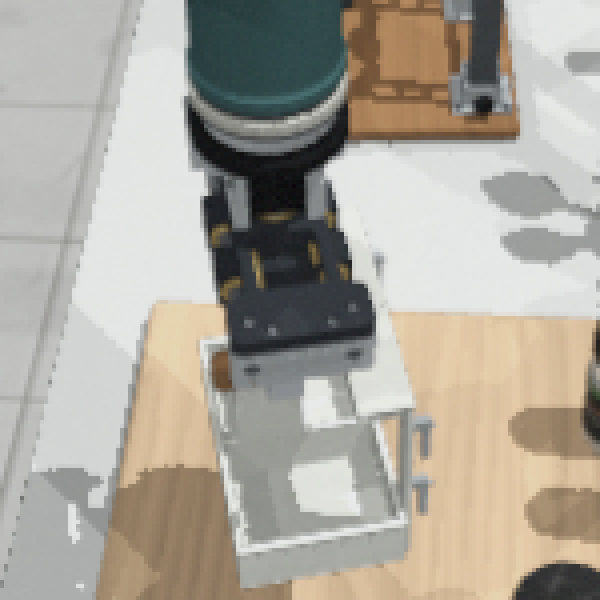

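The caddy hangs level from the grip, with the claws at (425,450) clear. I'll check the mug's position while carrying it to staging.

Converted, -355 mm is -17.75, -320 mm is -16.

```bash
python3 drive.py '[{"x": 0.25, "y": -0.9, "rz": 0.02}, {"x": 0.75, "y": -2.75, "rz": 0.04}, {"x": 1.3, "y": -4.65, "rz": 0.07}, {"x": 1.8, "y": -6.55, "rz": 0.1}, {"x": 2.35, "y": -8.45, "rz": 0.12}, {"x": 2.85, "y": -10.35, "rz": 0.14}, {"x": 3.4, "y": -12.25, "rz": 0.16}, {"x": 3.9, "y": -14.15, "rz": 0.183}, {"x": 4.4, "y": -16, "rz": 0.183}, {"x": 4.9, "y": -17.75, "rz": 0.183}]'
python3 - <<'E'
from h import *
s=env.read_state();R=s["tool_rot"];d=np.array([549.1,220.9,217.5])-s["position"];print(s["position"],np.arctan2(R[1,0],R[0,0]),R.T@d)
print("mug",plane("top",[(149,272)],90),plane("side",[(235,148)],48))
E
```

```text
time: 4.68
position: [544.8, 65.7, 214.6]
tool_rot: [[0.997, 0.073, -0.007], [0.073, -0.997, -0.0], [-0.007, -0.0, -1.0]]
ft_force: [0.6, 0.4, -2.3]
opening: 12.8
gripper_force: 29.9
[544.79048517  65.73398682 214.61122948] 0.07310558279271383 [  15.61198606 -154.43811856   -2.92266771]
mug [[423.80649079 362.43801159  90.        ]] [[423.38237451 373.28637443  48.        ]]
```

```bash
python3 drive.py '[{"x": 0.15, "y": -1.75}, {"x": 0.35, "y": -3.75}, {"x": 0.55, "y": -5.65}, {"x": 0.65, "y": -6.9}, {"x": 0.75, "y": -7.5}, {"x": 0.75, "y": -7.6}, {"x": 0.75, "y": -7.6}, {"x": 0.75, "y": -7.6}, {"x": 0.75, "y": -7.6}]'
python3 - <<'E'
from h import *
i=cv2.cvtColor(env.capture("side"),cv2.COLOR_RGB2BGR);t=cv2.cvtColor(env.capture("top"),cv2.COLOR_RGB2BGR)
cv2.imwrite("pics/c_s.png",i);cv2.imwrite("pics/c_t.png",t)
cv2.imwrite("pics/c.png",np.hstack([cv2.resize(k[y:y+120,x:x+80],(400,600),interpolation=3) for k,x,y in((i,240,90),(t,150,150))]))
E
```

```text
time: 5.43
position: [550.9, 214.4, 218.0]
tool_rot: [[0.998, 0.07, -0.001], [0.07, -0.998, -0.001], [-0.001, 0.001, -1.0]]
ft_force: [0.5, 0.4, -2.0]
opening: 12.9
gripper_force: 29.9
```

View pics/c.png

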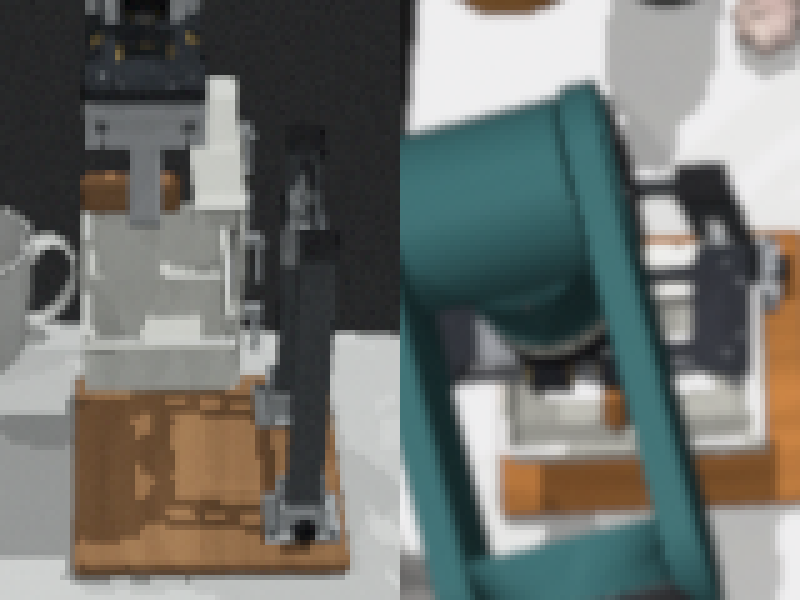

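The side view shows the caddy level in front of the uprights, with the claws at (248,140–330) and the near upright's front edge at (285,300–480). The top view is partly hidden by the arm. Next I'll probe edges along lines at known heights to get the relative offset.

```bash
cat >> h.py <<'E'
def line(img,n,A,B,N=None,k=3):
    A,B=np.array(A,float),np.array(B,float);N=int(np.linalg.norm(B-A))*2+1
    P=proj(n,A+np.linspace(0,1,N)[:,None]*(B-A)).astype(np.float32)
    v=cv2.remap(img,P[:,None,0],P[:,None,1],cv2.INTER_LINEAR)[:,0].astype(float)
    g=np.linalg.norm(np.gradient(cv2.GaussianBlur(v,(1,9),2),axis=0),axis=1)
    pk=[j for j in range(2,N-2) if g[j]==g[j-2:j+3].max() and g[j]>1.5]
    return [(float(round(j/2,1)),round(float(g[j]),1)) for j in pk]
def fr(c,yaw):
    c=np.array(c,float);R=np.array([[np.cos(yaw),-np.sin(yaw),0],[np.sin(yaw),np.cos(yaw),0],[0,0,1]]);return lambda x,y,z:c+R@[x,y,z]
E
python3 - <<'E'
from h import *
s=env.read_state();p=s["position"];R=s["tool_rot"];yw=np.arctan2(R[1,0],R[0,0]);print(p,yw)
t0=cv2.imread("pics/top0.png");s0=cv2.imread("pics/side0.png");t1=cv2.imread("pics/c_t.png");s1=cv2.imread("pics/c_s.png")
f=fr([592,224,0],.073)
print("foot y (start -115)")
for x in(-82,-70,-50,-30,0):print(x,line(t0,"top",f(x,-115,16),f(x,115,16)))
print("foot front x, start -110, top")
for y in(-80,-40,0,40,80):print(y,line(t0,"top",f(-110,y,16),f(-70,y,16)),line(s0,"side",f(-110,y,16),f(-70,y,16)))
print("upright front x side, start 30")
for z in(60,100,140,180):print(z,line(s0,"side",f(30,-74,z),f(90,-74,z)))
g=fr(p-[0,0,74.3]+8*np.array([np.cos(yw),np.sin(yw),0]),yw)
print("tray y start -95")
for z in(5,18,30):print(z,line(t1,"top",g(-45,-95,z),g(-45,95,z)))
print("caddy side x start -65")
for z in(8,20,30):print(z,line(s1,"side",g(-65,-75,z),g(65,-75,z)))
print("rail side start 0");print(line(s1,"side",g(0,-72,128),g(70,-72,128)),line(s1,"side",g(0,-60,130),g(70,-60,130)))
print("tray z start -20",line(s1,"side",g(-20,-75,-20),g(-20,-75,60)))
E
```

```text
[551.03379982 214.74685325 218.53870704] 0.07046873762809248
foot y (start -115)
-82 [(18.5, 13.7), (217.0, 12.2)]
-70 [(17.5, 13.3), (216.0, 11.4)]
-50 [(17.0, 12.6), (53.0, 3.2), (75.5, 1.9), (84.5, 4.5), (113.5, 3.5), (145.0, 3.0), (174.0, 4.4), (203.0, 2.5), (216.0, 12.4)]
-30 [(17.0, 12.1), (53.5, 5.0), (203.5, 5.7), (216.5, 13.5)]
0 [(16.5, 11.4), (50.5, 4.9), (58.0, 5.1), (67.5, 4.7), (80.5, 5.1), (167.5, 6.3), (177.0, 5.7), (186.5, 5.9), (199.5, 6.2), (215.5, 13.5)]
foot front x, start -110, top
-80 [(15.5, 11.6)] [(4.5, 2.0), (14.0, 9.6), (20.0, 10.2)]
-40 [(17.0, 10.6)] [(3.5, 1.8), (19.5, 11.8)]
0 [(14.5, 10.4)] [(16.5, 12.0), (18.5, 11.8)]
40 [(16.0, 9.4)] [(16.0, 12.5), (22.5, 5.5)]
80 [(13.0, 10.7)] [(18.5, 12.7), (35.5, 1.8)]
upright front x side, start 30
60 [(3.0, 7.5), (12.0, 14.2), (18.5, 13.3), (44.0, 10.5), (50.0, 2.8), (54.0, 18.1)]
100 [(2.0, 3.3), (7.5, 8.1), (19.5, 10.2), (42.0, 12.3), (48.0, 18.7), (54.0, 3.7)]
140 [(3.0, 3.8), (8.5, 7.2), (18.0, 1.8), (21.5, 1.9), (43.0, 34.8)]
180 [(2.0, 1.9), (8.5, 18.5), (43.5, 20.8), (56.0, 5.7)]
tray y start -95
5 [(12.0, 5.5), (17.5, 4.2), (40.5, 1.5), (49.0, 2.1), (63.0, 9.0), (70.5, 7.4), (93.5, 4.5), (137.5, 2.0), (167.5, 2.3), (176.5, 11.6), (188.5, 2.7)]
18 [(11.0, 5.1), (18.0, 6.9), (30.5, 1.5), (61.5, 12.0), (70.5, 7.4), (91.5, 5.2), (135.0, 4.6), (164.5, 1.7), (167.5, 2.1), (174.5, 8.6), (188.0, 9.2)]
30 [(11.0, 4.4), (17.0, 9.9), (29.0, 3.2), (60.5, 14.7), (69.0, 8.0), (92.0, 8.1), (132.5, 6.0), (173.5, 5.2), (188.0, 20.6)]
caddy side x start -65
8 [(16.0, 12.8), (22.0, 8.5), (116.0, 6.6), (125.0, 3.4)]
20 [(16.0, 1.8), (20.5, 6.6), (115.5, 14.6)]
30 [(21.5, 6.0), (40.5, 3.6), (111.0, 2.6), (115.5, 14.5), (121.0, 7.2), (127.0, 5.8)]
rail side start 0
[(2.5, 11.1), (13.5, 14.4), (22.0, 8.3), (52.0, 18.4)] [(2.5, 12.1), (13.5, 5.0), (22.0, 28.0), (52.5, 20.8)]
tray z start -20 [(14.0, 6.7), (21.0, 4.9), (51.5, 8.5), (59.0, 8.9), (66.5, 2.0)]
```

```bash
python3 - <<'E'
from h import *
t0=cv2.imread("pics/top0.png");s0=cv2.imread("pics/side0.png");t1=cv2.imread("pics/c_t.png")
f=fr([591.5,225.8,0],.073)
for y in (-74,-60,-46):
  for x in(55,62,68):print("head z from 190",y,x,line(s0,"side",f(x,y,190),f(x,y,270)))
print("top view, upright y at heights, start -85")
for z in(60,120,150,180,210,225):print(z,line(t0,"top",f(50,-85,z),f(50,-35,z)),line(t0,"top",f(50,35,z),f(50,85,z)))
a=cv2.resize(t0[170:220,155:235],(800,500),interpolation=3);cv2.imwrite("pics/d.png",a)
E
```

```text
head z from 190 -74 55 [(39.5, 1.8), (63.0, 17.0), (67.0, 5.3), (79.0, 1.6)]
head z from 190 -74 62 [(39.5, 1.6), (63.0, 15.1), (73.5, 5.2)]
head z from 190 -74 68 [(39.0, 2.4), (63.0, 2.8)]
head z from 190 -60 55 [(54.0, 20.9), (58.0, 6.1), (71.5, 4.8), (78.0, 3.5)]
head z from 190 -60 62 [(29.0, 1.6), (54.0, 11.9), (64.5, 3.2), (78.0, 1.8)]
head z from 190 -60 68 [(29.5, 2.5), (53.5, 5.6), (61.5, 1.7)]
head z from 190 -46 55 [(44.5, 21.7), (49.0, 6.2), (55.5, 2.0), (63.0, 2.4), (72.5, 5.4)]
head z from 190 -46 62 [(19.5, 2.1), (44.5, 9.7), (72.0, 4.5)]
head z from 190 -46 68 [(20.0, 2.4), (44.5, 9.4), (54.5, 3.2)]
top view, upright y at heights, start -85
60 [(2.0, 8.0), (11.0, 13.1), (21.0, 5.5), (30.0, 5.7), (39.0, 11.8), (45.5, 5.5)] [(2.0, 9.1), (8.0, 8.7), (21.0, 7.0), (30.0, 7.6), (37.0, 5.3), (45.5, 6.5), (49.0, 1.9)]
120 [(5.0, 12.4), (20.0, 4.2), (29.0, 4.1), (41.0, 4.9)] [(3.0, 6.6), (18.5, 1.8), (25.5, 2.0), (43.5, 16.4)]
150 [(5.0, 13.2), (21.5, 6.5), (31.0, 6.0), (40.0, 9.0)] [(2.0, 9.2), (20.5, 4.0), (28.5, 2.9), (39.5, 17.4)]
180 [(6.5, 17.9), (19.5, 13.3), (28.5, 12.2), (39.0, 18.7)] [(2.0, 15.9), (13.5, 2.1), (22.0, 1.6), (39.5, 18.7)]
210 [(6.0, 19.8), (38.5, 18.7)] [(2.0, 15.4), (38.0, 17.8)]
225 [(5.5, 20.8), (39.0, 19.1)] [(2.0, 13.6), (39.0, 17.8)]
```

View pics/d.png

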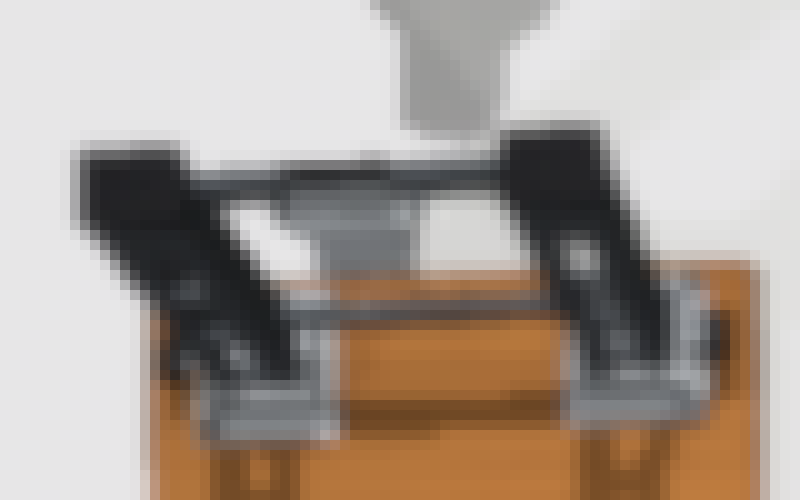

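The zoom shows both uprights with their slots. The right one's slots are around (580,255) and the catch is between the heads at (370,230). The offsets are now good to about 2 mm. I'll lower the caddy in front of the slots and feel forward.

```bash
cat >> h.py <<'E'
RC=(591.5,225.5,0);RY=.073
def rel():
    "caddy origin in rack frame (assumes grasp 9.3,0,74.3) and force in rack axes"
    s=env.read_state();R=s["tool_rot"];Q=np.array([[np.cos(RY),-np.sin(RY),0],[np.sin(RY),np.cos(RY),0],[0,0,1]])
    c=s["position"]+R@[9.3,0,74.3]-RC
    print("t",round(s["time"],2),"caddy",np.round(Q.T@c,1),"yaw",round(float(np.arctan2(R[1,0],R[0,0])),4),"F",np.round(Q.T@s["ft_force"],1),"M",np.round(Q.T@s["ft_torque"],2))
if __name__=="__main__":rel()
E
sed -i 's/R@\[9.3,0,74.3\]/R@[9.3,0,74.3]/' h.py; python3 h.py
```

```text
t 5.53 caddy [-31.8  -7.8 144.2] yaw 0.0705 F [ 0.5  0.3 -2.9] M [ 0.01  0.02 -0.01]
```

Converted, 65 mm is 3.25, 7 mm is 0.35.

```bash
python3 drive.py '[{"x": 0.1, "y": -0.15, "z": 1}, {"x": 0.2, "y": -0.3, "z": 2.25}, {"x": 0.35, "y": -0.375, "z": 3}, {"x": 0.35, "y": -0.375, "z": 3.25}, {"x": 0.35, "y": -0.375, "z": 3.25}, {"x": 0.35, "y": -0.375, "z": 3.25}, {"x": 0.35, "y": -0.375, "z": 3.25}, {"x": 0.35, "y": -0.375, "z": 3.25}]' >/dev/null; python3 h.py
```

```text
t 6.2 caddy [-23.8   1.3  81.3] yaw 0.0725 F [ 0.8 -1.  -2.4] M [0.05 0.03 0.02]
```

Converted, 2 mm is 0.1, 1 mm is 0.05.

```bash
python3 drive.py '[{}, {}, {}, {}]' >/dev/null; python3 h.py;python3 drive.py '[{"x": 0.1, "y": 0.025, "z": 0.025}, {"x": 0.2, "y": 0.05, "z": 0.05}, {"x": 0.3, "y": 0.05, "z": 0.05}, {"x": 0.3, "y": 0.05, "z": 0.05}, {"x": 0.3, "y": 0.05, "z": 0.05}, {"x": 0.3, "y": 0.05, "z": 0.05}]' >/dev/null; python3 h.py
```

```text
t 6.53 caddy [-24.9   1.4  79.4] yaw 0.0729 F [-0.1 -0.3 -3. ] M [-0.05  0.04 -0.02]
t 7.03 caddy [-19.    0.3  78. ] yaw 0.0728 F [ 1.  -0.1 -3.4] M [ 0.05  0.03 -0.06]
```

Converted, 2 mm is 0.1, -1 mm is -0.05.

```bash
python3 drive.py '[{"x": 0.1, "y": 0.015, "z": -0.025}, {"x": 0.2, "y": 0.015, "z": -0.05}, {"x": 0.25, "y": 0.015, "z": -0.05}, {"x": 0.25, "y": 0.015, "z": -0.05}, {"x": 0.25, "y": 0.015, "z": -0.05}]' >/dev/null; python3 h.py;python3 drive.py '[{"x": 0.05}, {"x": 0.1}, {"x": 0.1}, {"x": 0.1}]' >/dev/null; python3 h.py; python3 drive.py '[{"x": 0.05}, {"x": 0.1}, {"x": 0.1}, {"x": 0.1}]' >/dev/null; python3 h.py
```

```text
t 7.45 caddy [-13.9   0.   79.1] yaw 0.0728 F [-0.1  0.5 -3.1] M [0.   0.08 0.05]
t 7.78 caddy [-12.    0.   79.1] yaw 0.0728 F [-0.6 -0.7 -3.2] M [ 0.    0.03 -0.  ]
t 8.12 caddy [-10.   -0.   79.1] yaw 0.0727 F [-0.5 -0.8 -2.9] M [ 0.05  0.05 -0.03]
```

Converted, 2 mm is 0.1, 1 mm is 0.05.

```bash
python3 drive.py '[{"x": 0.05}, {"x": 0.1}, {"x": 0.1}, {"x": 0.1}]' >/dev/null; python3 h.py; python3 drive.py '[{"x": 0.035}, {"x": 0.075}, {"x": 0.075}, {"x": 0.075}]' >/dev/null; python3 h.py
```

```text
t 8.45 caddy [-8.7  0.2 79.1] yaw 0.0728 F [-2.8  0.4 -1.8] M [ 0.12  0.54 -0.13]
t 8.78 caddy [-5.7  0.2 79.2] yaw 0.073 F [-0.5  1.1 -3.3] M [0.17 0.02 0.08]
```

Converted, 2 mm is 0.1, 1 mm is 0.05.

```bash
python3 drive.py '[{"x": 0.05}, {"x": 0.1}, {"x": 0.1}, {"x": 0.1}]' >/dev/null; python3 h.py; python3 drive.py '[{"x": 0.035}, {"x": 0.075}, {"x": 0.075}, {"x": 0.075}]' >/dev/null; python3 h.py
```

```text
t 9.12 caddy [-4.1  0.1 79.1] yaw 0.0729 F [ 1.2  1.8 -2.5] M [ 0.29 -0.01  0.08]
t 9.45 caddy [-3.   0.1 79.1] yaw 0.0729 F [ 0.3  1.9 -2.5] M [0.3  0.1  0.04]
```

```bash
python3 drive.py '[{"y": -0.025}, {"y": -0.05}, {"y": -0.05}, {"y": -0.05}]' >/dev/null; python3 h.py; python3 drive.py '[{"x": 0.035}, {"x": 0.075}, {"x": 0.075}, {"x": 0.075}]' >/dev/null; python3 h.py;  python3 drive.py '[{"x": 0.035}, {"x": 0.075}, {"x": 0.075}, {"x": 0.075}]' >/dev/null; python3 h.py
```

```text
t 9.78 caddy [-2.9  0.7 79.2] yaw 0.0725 F [-0.3  0.2 -2.5] M [0.07 0.06 0.  ]
t 10.12 caddy [-1.4  0.9 79.1] yaw 0.0727 F [-0.2 -0.4 -4. ] M [ 0.01  0.02 -0.05]
t 10.45 caddy [ 0.   1.  79.1] yaw 0.0728 F [ 0.   0.2 -2.4] M [0.01 0.08 0.  ]
```

```bash
for i in 1; do python3 drive.py '[{"x": 0.035}, {"x": 0.075}, {"x": 0.075}, {"x": 0.075}]' >/dev/null; python3 h.py; python3 drive.py '[{"x": 0.025}, {"x": 0.05}, {"x": 0.05}, {"x": 0.05}]' >/dev/null; python3 h.py; done
python3 - <<'E'
from h import *
i=cv2.cvtColor(env.capture("side"),cv2.COLOR_RGB2BGR)
cv2.imwrite("pics/e.png",cv2.resize(i[105:225,235:335],(667,800)[0:1]+(600,) if 0 else (500,600),interpolation=3))
E
```

```text
t 10.78 caddy [ 1.5  1.  79.1] yaw 0.0728 F [-0.4  0.1 -3.7] M [-0.02  0.03  0.02]
t 11.12 caddy [ 2.1  1.1 79.1] yaw 0.0729 F [-1.9 -0.4 -1.8] M [ 0.    0.27 -0.1 ]
```

View pics/e.png

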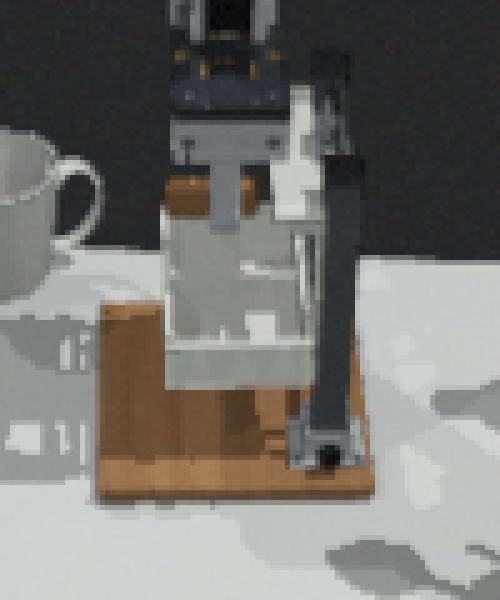

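The side view shows the caddy's back against the near upright at (315,300), with its claws hidden inside. I'll ease off slightly and lower it onto the catch slope.

Units first: shifts go in units of 20 mm. So 5 mm is 0.25, 3 mm is 0.15.

```bash
python3 drive.py '[{"x": -0.025}, {"x": -0.025, "z": 0.15}, {"x": -0.025, "z": 0.25}, {"x": -0.025, "z": 0.25}, {"x": -0.025, "z": 0.25}]' >/dev/null; python3 h.py; python3 drive.py '[{"z": 0.1}, {"z": 0.2}, {"z": 0.2}, {"z": 0.2}]' >/dev/null; python3 h.py;python3 drive.py '[{"z": 0.05}, {"z": 0.1}, {"z": 0.1}, {"z": 0.1}]' >/dev/null; python3 h.py
```

```text
t 11.58 caddy [ 1.6  1.  74.3] yaw 0.073 F [-3.7 -0.5 -1.2] M [0.   0.37 0.01]
t 11.92 caddy [ 1.6  1.3 71.3] yaw 0.0732 F [-4.8  0.5  2.5] M [-0.    0.65  0.01]
t 12.25 caddy [ 1.6  1.4 69.6] yaw 0.0732 F [-5.4  1.   4. ] M [-0.03  0.68 -0.  ]
```

```bash
python3 drive.py '[{"x": -0.025}, {"x": -0.05}, {"x": -0.05}, {"x": -0.05}]' >/dev/null; python3 h.py;python3 drive.py '[{"z": 0.05}, {"z": 0.1}, {"z": 0.1}, {"z": 0.1}]' >/dev/null; python3 h.py
```

```text
t 12.58 caddy [ 1.2  1.3 69. ] yaw 0.073 F [-4.7  1.   3.9] M [0.05 0.49 0.01]
t 12.92 caddy [ 1.   1.  65.8] yaw 0.0729 F [-4.3 -0.2  2.9] M [0.08 0.38 0.01]
```

Converted, 1.5 mm is 0.075, 1 mm is 0.05.

```bash
python3 drive.py '[{"x": -0.025}, {"x": -0.04, "z": 0.05}, {"x": -0.04, "z": 0.075}, {"x": -0.04, "z": 0.075}, {"x": -0.04, "z": 0.075}]' >/dev/null; python3 h.py;python3 drive.py '[{"z": 0.05}, {"z": 0.1}, {"z": 0.1}, {"z": 0.1}]' >/dev/null; python3 h.py
```

```text
t 13.33 caddy [ 0.3  0.9 64.4] yaw 0.0727 F [-3.   0.2  1.4] M [ 0.01  0.24 -0.04]
t 13.67 caddy [ 0.3  1.  62.5] yaw 0.0728 F [-2.5  1.1  2. ] M [ 0.04  0.19 -0.01]
```

```bash
python3 drive.py '[{}, {}, {}, {}, {}, {}, {}]' 50; python3 h.py; python3 - <<'E'
from h import *
i=cv2.cvtColor(env.capture("side"),cv2.COLOR_RGB2BGR)
cv2.imwrite("pics/f.png",cv2.resize(i[105:225,235:335],(500,600),interpolation=3))
E
```

```text
time: 14.25
position: [582.4, 225.8, 136.9]
tool_rot: [[0.997, 0.073, 0.0], [0.073, -0.997, -0.0], [0.0, 0.0, -1.0]]
ft_force: [0.6, -0.8, -0.2]
opening: 49.7
gripper_force: 0.0
t 14.25 caddy [ 0.3  1.  62.6] yaw 0.0728 F [ 0.5 -0.8 -0.2] M [0.03 0.05 0.03]
```

View pics/f.png

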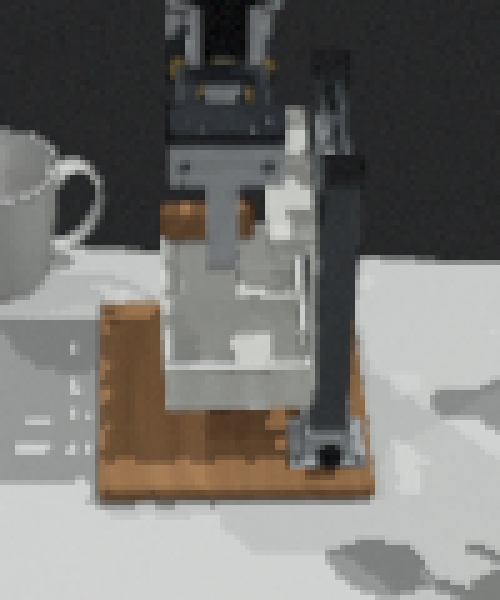

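The caddy hangs on its own, upright against the uprights, with its tray bottom at (240,408). I'll retreat upward, close the fingers and move over the rail.

```bash
python3 drive.py '[{"z": -0.75}, {"z": -2}, {"z": -3.75}, {"z": -4.75}, {"z": -5}, {"z": -5}]'|head -2; python3 drive.py '[{"x": 0.75}, {"x": 1.6}, {"x": 2.1}, {"x": 2.1}, {"x": 2.1}, {"x": 2.1}, {"x": 2.1}, {"x": 2.1}, {"x": 2.1}, {"x": 2.1}]' 0; python3 h.py
```

```text
time: 14.8
position: [583.3, 226.1, 239.4]
time: 15.63
position: [624.0, 229.0, 237.3]
tool_rot: [[0.997, 0.073, 0.001], [0.073, -0.997, 0.0], [0.001, -0.0, -1.0]]
ft_force: [1.2, 0.1, 0.7]
opening: 0.7
gripper_force: 0.0
t 15.63 caddy [ 42.    1.1 163. ] yaw 0.073 F [1.2 0.  0.7] M [ 0.07 -0.01  0.03]
```

Converted, 39 mm is 1.95, 37 mm is 1.85.

```bash
python3 drive.py '[{"z": 0.6}, {"z": 1.35}, {"z": 1.85}, {"z": 1.95}, {"z": 1.95}, {"z": 1.95}]'|sed -n '2p;4p'; python3 drive.py '[{"z": 0.05}, {"z": 0.15}, {"z": 0.2}, {"z": 0.2}]' |sed -n '2p;4p'; python3 drive.py '[{"z": 0.05}, {"z": 0.1}, {"z": 0.1}, {"z": 0.1}]' |sed -n '2p;4p'; python3 drive.py '[{"z": 0.05}, {"z": 0.1}, {"z": 0.1}, {"z": 0.1}]' |sed -n '2p;4p'
```

```text
position: [624.2, 228.9, 197.9]
ft_force: [0.7, -0.1, 0.1]
position: [624.3, 228.9, 194.0]
ft_force: [0.2, -0.3, 0.4]
position: [624.4, 229.0, 192.7]
ft_force: [-1.5, -0.1, 2.4]
position: [624.5, 229.0, 191.9]
ft_force: [-1.9, -1.6, 6.1]
```

```bash
for k in 1; do python3 drive.py '[{"z": 0.05}, {"z": 0.1}, {"z": 0.1}, {"z": 0.1}]' |sed -n '2p;4p'; python3 drive.py '[{"z": 0.05}, {"z": 0.1}, {"z": 0.1}, {"z": 0.1}]' |sed -n '2p;4p';  done
```

```text
position: [624.6, 229.1, 189.8]
ft_force: [-1.4, -0.7, 6.0]
position: [624.6, 229.1, 187.7]
ft_force: [-0.8, 0.5, 5.7]
```

Converted, 2 mm is 0.1, 1 mm is 0.05.

```bash
python3 drive.py '[{"z": 0.05}, {"z": 0.1}, {"z": 0.1}, {"z": 0.1}]' |sed -n '2p;4p'; python3 drive.py '[{"z": 0.05}, {"z": 0.075}, {"z": 0.075}, {"z": 0.075}]' |sed -n '2p;4p'; python3 drive.py '[{"z": 0.05}, {"z": 0.075}, {"z": 0.075}, {"z": 0.075}]' |sed -n '2p;4p'
```

```text
position: [624.8, 229.1, 185.5]
ft_force: [-1.3, 0.1, 4.6]
position: [624.3, 229.0, 182.3]
ft_force: [-1.3, -0.3, 2.0]
position: [624.4, 228.9, 182.2]
ft_force: [-0.7, -1.1, 5.8]
```

Converted, 2 mm is 0.1, 1 mm is 0.05.

```bash
python3 drive.py '[{"z": 0.05}, {"z": 0.1}, {"z": 0.1}, {"z": 0.1}]' |sed -n '2p;4p'; python3 drive.py '[{"z": 0.05}, {"z": 0.075}, {"z": 0.075}, {"z": 0.075}]' |sed -n '2p;4p'
```

```text
position: [624.4, 229.0, 182.1]
ft_force: [-3.2, -1.7, 10.3]
position: [624.4, 229.0, 182.1]
ft_force: [-4.2, -1.6, 13.7]
```

Hard stop at 182.1 mm, so the caddy is fully down. I'll lift off and check by picture.

Converted, -80 mm is -4, -75 mm is -3.75.

```bash
python3 drive.py '[{"z": -0.25}, {"z": -1}, {"z": -2.75}, {"z": -3.75}, {"z": -4}, {"z": -4}]'|sed -n '2p;4p'; python3 drive.py '[{"x": -1.75}, {"x": -3.75}, {"x": -5.75}, {"x": -7.75}, {"x": -9.5}, {"x": -10}, {"x": -10}, {"x": -10}, {"x": -10}]'|sed -n '1,2p;4p'
python3 - <<'E'
from h import *
i=cv2.cvtColor(env.capture("side"),cv2.COLOR_RGB2BGR);t=cv2.cvtColor(env.capture("top"),cv2.COLOR_RGB2BGR)
cv2.imwrite("pics/g.png",np.hstack([cv2.resize(k[y:y+120,x:x+80],(400,600),interpolation=3) for k,x,y in((i,245,100),(t,155,150))]))
E
```

```text
position: [625.0, 229.1, 259.0]
ft_force: [0.3, 0.7, 0.2]
time: 20.72
position: [425.7, 214.3, 256.2]
ft_force: [-0.1, 0.2, -0.8]
```

View pics/g.png

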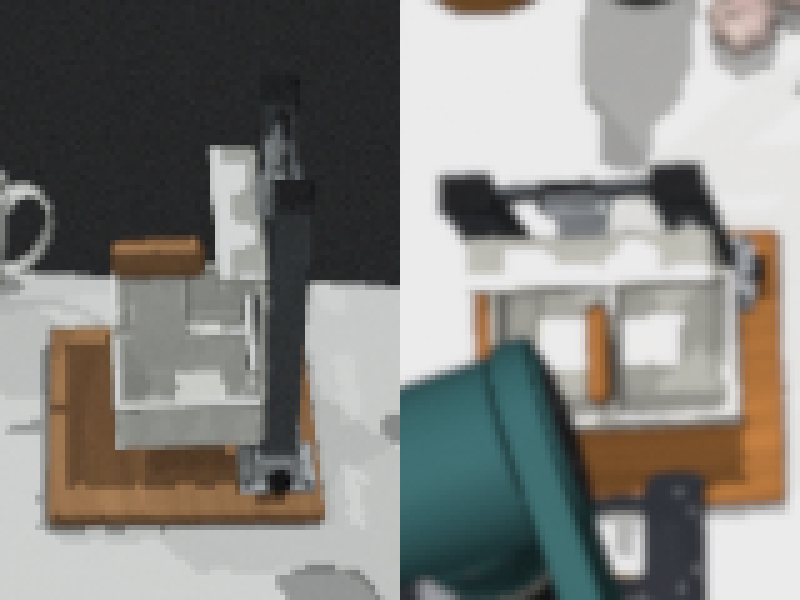

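The side view shows the caddy hanging upright and lower, with its tray bottom at (190,448). In the top view it's square on the uprights, with the catch nose forward at the rail's back edge (575,225). The press gave a drop at about 183 mm followed by a hard stop, so I'm handing it in.

```bash
python3 -c "
from rig import env
print(env.close_job())"
```

```text
the job is handed in; nothing more can be done
None
```

I hooked the caddy into the top two rows of slots, pressed it home to a hard stop with at most about 14 N, and handed the job in at about 21 s; no verdict was returned, and that the catch snapped over the rail is my reading of the force drop and last pictures.

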